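Close up a row of packets with the rack's click-stop

ROBOT

A 6-joint arm with a two-finger parallel gripper is mounted at the origin on a cart in front of the work surface, level with it; the furniture and walls round the work are solid. World frame = base frame: x ahead of the robot, y to its left, z up, the work surface at z = 0. Lengths are in m, angles in rad, forces in N, time in s.
With the tool pointing down it reaches from about 0.375 to 0.925 m from the base axis. Payload 5.7 kg.
Tool frame: the origin (TCP) lies midway between the tips of the shut fingers; the grasp point (between the pads) lies 19 mm behind it; z points along the fingers, y is the line along which they close (so a half turn about z gives the same grasp; the last joint's range is limited). The gripper opens to 88 mm and grips with 3 to 60 N. Pads are 20 mm wide; open, the fingers measure 115 mm over their backs; the gripper's body (75 mm by 178 mm) begins 61 mm behind the grasp point.
Start: joints at [-1.231, 0.359, 1.51, -0, 1.272, -0.115], TCP at [0.264, -0.539, 0.223] pointing down, gripper open.
Joint ranges: [-2.97, 2.97], [-1.01, 2.36], [0.21, 2.38], [-0.96, 4.11], [0.2, 2.71], [-2.98, 2.98]. Speed limits (rad/s): [2.39, 2.39, 3.14, 3.14, 3.14, 3.14].

INTERFACE

Orientations are given as a unit quaternion [w, x, y, z].
In Python, from workcell import * gives the robot as it stands.
- The arm moves only by the shell command python3 -m creep 'ROWS' [OPENING]. ROWS is JSON, a list of rows, each an object with "slide": the shift along the world's x, y, z in cm, a list of three; "twist": the turn, a rotation vector about the world's x, y, z in degrees, a list of three. In form: [{"slide": [dx, dy, dz], "twist": [ax, ay, az]}, ...]. A call has 1 to 12 rows; each row is the pose to reach, as a shift and turn from the pose commanded when the call began; what a row does not reach only later rows make up. A row lasts 1/12 s, in which the tool goes at most 41.7 mm and 7.16 degrees, less where a joint would pass 70% of its speed; a pose out of reach is approached as far as the arm can. A call with a gripper value outside its range is refused whole. OPENING is the closure, from -1 (fully open) to 1 (shut), set as the call begins (- or left out, the last holds). The fingers move at their own pace and stop on an object; the grip force is fixed at half the most. Time passes only in rows, so rows that repeat a pose let the fingers close. It gives the time, the measured TCP pose, the force, the opening and the grip force at its end, in the units of the state.
- get_state(): the state, without advancing time (a new reading comes with each control period).
- capture(name): name is "side" or "top"; returns a dict with "image" (420x560x3 uint8, red, green, blue), "mtx" (3x3 intrinsics, pixels), "view" (4x4, takes a point from world to camera coordinates). Camera axes: x right, y down, z forward; pixel columns grow to the right and rows downward; lengths in m; the calibration is good to about 2 mm. A picture is of the moment at which its call begins. There is no depth.
- hand_in(): hands the job in; it is judged then, once.
The state is a dict: "t": time; "joints": joint angles; "joint_velocities": joint speeds; "effort": joint torques, N m; "position": TCP position; "tcp_rot": TCP orientation; "force": force on the tool from outside, world axes, zero at the start; "wrist_torque": the same for the moment, N m; "width": opening from 0.0 (shut) to 1.0 (fully open); "grasp_force": force on a finger pad.
Only numpy, scipy, OpenCV 4.12 (cv2) and the standard library are available. Lean on these libraries where they do the work, as an engineer would, in place of code of your own. Each camera call takes 0.05 s, during which the arm holds its last target. There are 200 camera calls.

TASK

Two drink-powder packets stand in the packet rack. Close up the row: gently push the rack's sliding end stop along its track towards them, on past the first notch, until its pin clicks into the second notch, just short of the packets, then let go of it and leave it clicked in. Push only on the outer face of the stop, with the fingertips or the outside of the fingers: do not pinch or hook it, touch its pin or rubber pad, push it beyond the second notch, or disturb the packets and the other loose things.

Things in the scene. Friction and masses are not known exactly. Their poses are not given: they have to be found in the camera images.
- rack: packet rack with white base, fixed, origin on the table; +y runs along it to its closed end (aluminium wall 90 mm high, inner face y +140 mm), +x away from the robot. Base x -90..+60, y -150..+150 mm, 8 mm thick. Steel track 16 mm wide along y at x -75 mm, top 30 mm above the table, three V notches (13 mm wide, 5 deep) across it. Back guard at x +58, y -10..+150 mm, 37 mm high
- stop (a joint): how far (m) the sliding end stop is along the track; grows towards the packets (rack +y), range 0 to 0.19. First notch 0.068, second 0.125, third 0.182 (blocked by the packets). Starts short of the first notch. Slides with 1 to 2.5 N of friction and stays where left; from about 5 mm short of a notch's middle the pin snaps it in, and leaving a notch takes about 8 N when pushed slowly
- pin (a joint): the stop's spring pin, a 14 mm steel head on top of the black saddle, up to 58 mm above the table; value in m: about 0.0004 when its foot, a small roller, rides on the track's top, about 0.0042 when dropped into a notch
- push_face (a point): point on the flat outer face of the stop's upright aluminium plate (facing rack -y, away from the packets), 70 mm above the table; moves with the stop. Plate 8 mm thick, 12 to 104 mm above the table, reaching 61 mm to the robot's side of this point and 57 mm to the far side. Rubber pad 4 mm thick on its packet side (surface 12 mm from this point). It joins a black saddle on the track, 44 x 28 mm, top 46 mm
- notch_3 (a point): middle of the first notch on the way (for a row of three packets), at the track's top
- notch_2 (a point): middle of the second notch (for a row of two packets), 57 mm on: the goal. With the stop there its pad stands 3 to 8 mm short of the packets
- packet_a: orange foil packet 102 x 55 x 108 mm standing in the rack next to the end wall; origin at the centre of its underside
- packet_b: brown and orange foil packet 102 x 55 x 96 mm standing in the rack, the one nearer the stop; origin at the centre of its underside
- spare_packet: orange foil packet 102 x 55 x 120 mm standing on the table behind the rack; bystander; origin at the centre of its underside
- scoop: steel measuring scoop 46 x 128 x 30 mm lying on the table left of the rack; bystander; origin at the centre of its underside

How it is judged:
On the way, in this order (a step that is already met when the one before it is completed fails the run):
1. the stop has been pushed past the first notch (value of joint stop above 0.08 m).
2. the pin has dropped into the second notch (value of joint stop between 0.122 and 0.128 m and value of joint pin above 0.0025 m), for 0.2 s.
At the end, for the whole second after the job is handed in: the stop rests in the second notch (within 2.5 mm of its middle) with the pin dropped more than 3 mm, at rest, and both packets stand upright in the rack (value of joint stop between 0.1225 and 0.1275 m and value of joint pin above 0.003 m and velocity of joint stop between -0.005 and 0.005 m/s and angle between each of packet_a, packet_b's own z axis and vertical below 0.1 rad); the robot touches nothing.
It fails at once if the stop is pushed out beyond the second notch (value of joint stop above 0.133 m).
It fails at once if the stop is pinched or hooked: the fingers press on its rubber pad or its pin (contact force between the fingers and stop_c4 above 1 N or contact force between the fingers and pin_c0 above 1 N).
It fails at once if the stop is pushed with more than 30 N (contact force between anything else and stop_c3 above 30 N).
It fails at once if a packet in the row is shoved, tipped or lifted (moved more than 10 mm) (distance of any of packet_a, packet_b from where it was at the start of the episode above 0.01 m).
It fails at once if the spare packet or the scoop is disturbed (moved more than 15 mm) (distance of any of spare_packet, scoop from where it was at the start of the episode above 0.015 m).
It also fails if it takes over 48 s, if anything falls off the work surface, if the arm or the gripper's body presses on something with over 40 N, if the wrist force passes 120 N, or if a joint passes its speed limit or range.

## Working session

There is one attempt and no reset: what is moved stays moved. The work goes in short steps, Python scripts to look and compute and a shell command to move; the robot and the scene stay as the last step left them, time stands still between calls to the robot, and variables do not carry over. Pictures are saved under pics/ and viewed, at most 10 in all, crops included, and the job is handed in when it is done.

```bash
mkdir -p pics
python3 - <<'E'
from workcell import *
import cv2,pickle
s=get_state();print({k:s[k] for k in('t','position','tcp_rot','width','force')})
for n in('top','side'):
    c=capture(n);pickle.dump(c,open(n+'.pkl','wb'));cv2.imwrite(f'pics/{n}0.png',c['image'][:,:,::-1]);print(n,c['mtx'].tolist(),c['view'].round(4).tolist())
E
```

```text
{'t': 0.0, 'position': array([ 0.26333217, -0.53834507,  0.22179806]), 'tcp_rot': array([-9.30988046e-04,  9.74253956e-01,  2.25451445e-01, -9.37584709e-05]), 'width': 0.9998799124946208, 'force': array([ 0.08336832, -0.41645134, -0.76956816])}
top [[464.93753138432635, 0.0, 282.23415128729937], [0.0, 464.93753138432635, 213.41112880894676], [0.0, 0.0, 1.0]] [[-0.0106, -0.9996, -0.0263, 0.065], [-0.9902, 0.0141, -0.1388, 0.5526], [0.1391, 0.0246, -0.99, 1.0405], [0.0, 0.0, 0.0, 1.0]]
side [[414.13482408893844, 0.0, 287.15833318900343], [0.0, 414.13482408893844, 209.1826665609373], [0.0, 0.0, 1.0]] [[0.9996, -0.0282, -0.0005, -0.5502], [-0.0122, -0.417, -0.9088, 0.0988], [0.0254, 0.9085, -0.4171, 1.0449], [0.0, 0.0, 0.0, 1.0]]
```

View pics/top0.png

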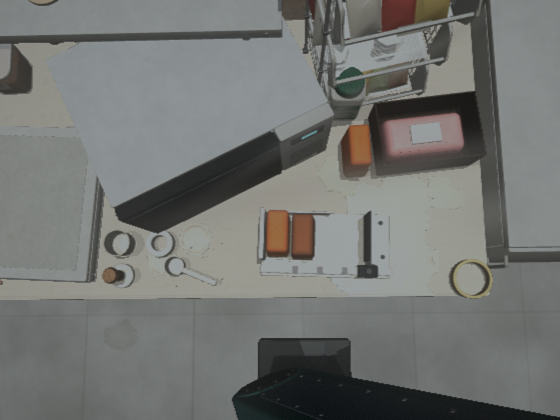

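View pics/side0.png

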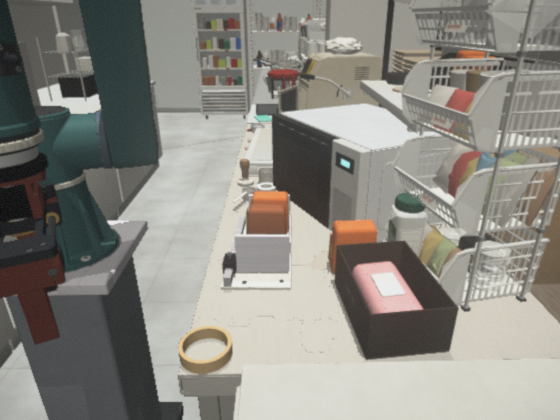

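The top view shows the rack at cols 260-390, rows 208-278: packets at the left (world +y), the stop plate at cols ~365-388, and the black saddle at (367,271). I'll zoom in on both.

```bash
python3 - <<'E'
import cv2,numpy as np
a=cv2.imread('pics/top0.png')[200:290,250:400];b=cv2.imread('pics/side0.png')[180:300,200:320]
a=cv2.resize(a,None,fx=5,fy=5,interpolation=2);b=cv2.resize(b,None,fx=5,fy=5,interpolation=2)
cv2.imwrite('pics/a.png',a);cv2.imwrite('pics/b.png',b)
E
cat > h.py <<'E'
import numpy as np,pickle
def ray(c,u,v,z):
    V=c['view'];R=V[:3,:3];t=V[:3,3];o=-R.T@t
    d=R.T@np.linalg.inv(c['mtx'])@[u,v,1];return (o+d*(z-o[2])/d[2]).round(4)
def proj(c,p):
    q=c['mtx']@(c['view'][:3,:3]@np.asarray(p)+c['view'][:3,3]);return (q[:2]/q[2]).round(1)
E
```

```text
(no output)
```

View pics/a.png

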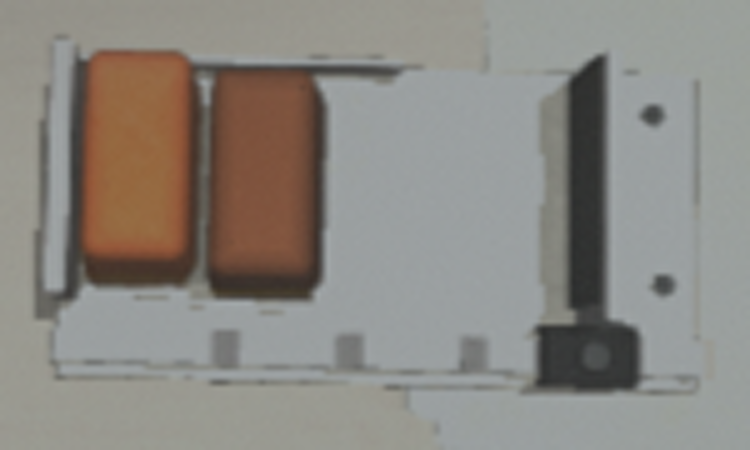

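View pics/b.png

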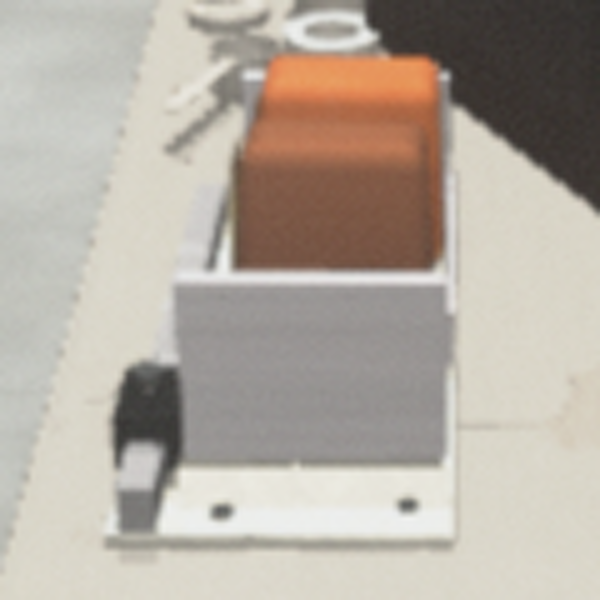

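The crops show notch centres near (226,349), (349,352) and (474,354) in the 5x crop, the pin at (596,355), and the base's right corners at (698,78) and (697,380). In the side crop, the outer face spans (178,285)-(445,462).

Run:
```python
from h import *
T=pickle.load(open('top.pkl','rb'));S=pickle.load(open('side.pkl','rb'))
t=lambda u,v,z:ray(T,250+u/5-.4,200+v/5-.4,z); s=lambda u,v,z:ray(S,200+u/5-.4,180+v/5-.4,z)
N=[t(226,349,.028),t(349,352,.028),t(474,354,.028)]
print('notches',N); print('pin',t(596,355,.058))
print('base',t(698,78,.008),t(697,378,.008),t(55,365,.008),'side',s(108,530,.008),s(453,536,.008))
print('face bottom',s(183,463,.012),s(443,463,.012),'top',s(176,284,.104),s(448,284,.104))
print('wall top', t(60,40,.09),t(55,295,.09),'pack b top',t(212,275,.096),t(318,275,.096))
d=N[0]-N[2];print('ang',np.degrees(np.arctan2(d[1],d[0])),np.linalg.norm(d))
```

```text
notches [array([0.4242, 0.0308, 0.028 ]), array([ 0.4222, -0.0258,  0.028 ]), array([ 0.4206, -0.0832,  0.028 ])]
pin [ 0.4191 -0.1343  0.058 ]
base [ 0.5499 -0.1951  0.008 ] [ 0.4087 -0.1887  0.008 ] [0.418  0.1113 0.008 ] side [ 0.4043 -0.1839  0.008 ] [ 0.5515 -0.1925  0.008 ]
face bottom [ 0.4327 -0.1392  0.012 ] [ 0.5487 -0.1426  0.012 ] top [ 0.4347 -0.1418  0.104 ] [ 0.5507 -0.1452  0.104 ]
wall top [0.56   0.1026 0.09  ] [0.4472 0.1053 0.09  ] pack b top [0.4548 0.0365 0.096 ] [ 0.4543 -0.0095  0.096 ]
ang 88.19126067750791 0.11405682794116273
```

The measurements agree: notch spacing is 57 mm, rack yaw is about -1.8°, the stop is at about 0.017, and the outer face is at y≈-0.143 near x 0.49. I'll shut the fingers, turn them square to the plate and go to a point behind it, still high.

```bash
python3 -m creep '[{"slide":[1,1.5,0],"twist":[0,0,-2]},{"slide":[3,4.5,0],"twist":[0,0,-5]},{"slide":[5.2,8,0],"twist":[0,0,-8]},{"slide":[7.5,11.5,0],"twist":[0,0,-11]},{"slide":[9.8,15,0],"twist":[0,0,-14]},{"slide":[12,18.5,0],"twist":[0,0,-17]},{"slide":[14.3,22,0],"twist":[0,0,-20]},{"slide":[16.6,25.5,0],"twist":[0,0,-23]},{"slide":[18.9,29,0],"twist":[0,0,-26]},{"slide":[21,32,0],"twist":[0,0,-28]},{"slide":[22,33.5,0],"twist":[0,0,-28]},{"slide":[22.2,33.8,0],"twist":[0,0,-28]}]' 1
```

```text
t: 1.1
position: [0.4869, -0.1978, 0.2223]
tcp_rot: [-0.001, 1.0, -0.015, 0.0]
force: [-0.2, 0.2, -0.1]
width: 0.127
grasp_force: 0.0
```

```bash
python3 -m creep '[{"slide":[0,0,-1]},{"slide":[0,0,-3]},{"slide":[0,0,-5.5]},{"slide":[0,0,-8]},{"slide":[0,0,-10.5]},{"slide":[0,0,-12.5]},{"slide":[0,0,-14]},{"slide":[0,0,-14.7]},{"slide":[0,0,-14.7]}]'
python3 - <<'E'
from workcell import *
import cv2,numpy as np
a=capture('top')['image'][190:290,240:400,::-1];b=capture('side')['image'][180:300,200:320,::-1]
a=cv2.resize(a,(480,300),interpolation=2);b=cv2.resize(b,(300,300),interpolation=2)
cv2.imwrite('pics/c.png',np.hstack([a,b]))
E
```

```text
validation failed for argument at $[0]...
```

View pics/c.png

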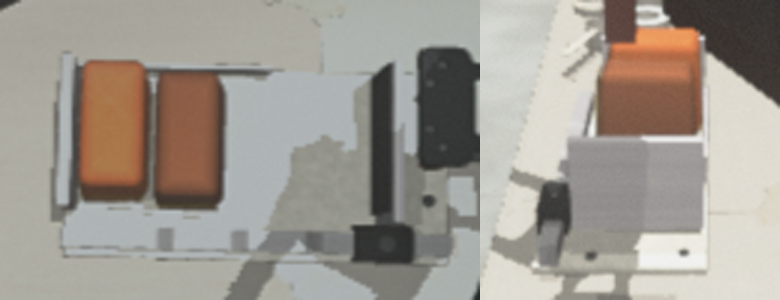

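The move was refused because every row needs a twist. The picture shows the gripper, still high, at cols 420-480 of the montage, just behind the plate (col ~393) and clear of it.

```bash
python3 -m creep '[{"slide":[0,0,-1],"twist":[0,0,0]},{"slide":[0,0,-3],"twist":[0,0,0]},{"slide":[0,0,-5.5],"twist":[0,0,0]},{"slide":[0,0,-8],"twist":[0,0,0]},{"slide":[0,0,-10.5],"twist":[0,0,0]},{"slide":[0,0,-12.5],"twist":[0,0,0]},{"slide":[0,0,-14],"twist":[0,0,0]},{"slide":[0,0,-14.7],"twist":[0,0,0]},{"slide":[0,0,-14.7],"twist":[0,0,0]}]'
python3 - <<'E'
from workcell import *
import cv2,numpy as np
a=capture('top')['image'][190:290,240:400,::-1];b=capture('side')['image'][180:300,200:320,::-1]
a=cv2.resize(a,(480,300),interpolation=2);b=cv2.resize(b,(300,300),interpolation=2)
cv2.imwrite('pics/d.png',np.hstack([a,b]))
E
```

```text
t: 1.95
position: [0.4834, -0.2014, 0.0736]
tcp_rot: [-0.001, 1.0, -0.018, -0.002]
force: [-0.8, 0.1, -0.4]
width: 0.005
grasp_force: 0.0
```

View pics/d.png

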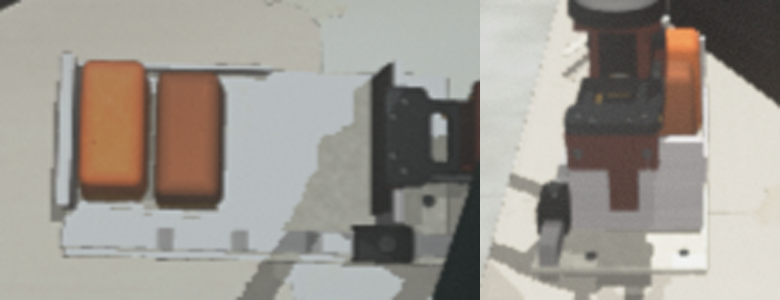

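The shut fingers now hang in front of the outer face and clear of the saddle. I'll approach until contact.

```bash
python3 -m creep '[{"slide":[0,1,0],"twist":[0,0,0]},{"slide":[0,2,0],"twist":[0,0,0]},{"slide":[0.1,3,0],"twist":[0,0,0]},{"slide":[0.1,3.5,0],"twist":[0,0,0]},{"slide":[0.1,3.8,0],"twist":[0,0,0]},{"slide":[0.1,4,0],"twist":[0,0,0]},{"slide":[0.1,4.2,0],"twist":[0,0,0]},{"slide":[0.1,4.4,0],"twist":[0,0,0]},{"slide":[0.1,4.6,0],"twist":[0,0,0]},{"slide":[0.1,4.8,0],"twist":[0,0,0]},{"slide":[0.1,5,0],"twist":[0,0,0]},{"slide":[0.1,5.2,0],"twist":[0,0,0]}]'
```

```text
t: 3.05
position: [0.4866, -0.1495, 0.0756]
tcp_rot: [0.0, 1.0, -0.017, 0.0]
force: [-1.1, -3.7, -2.1]
width: 0.008
grasp_force: 1.6
```

In contact at about 3.7 N. I'll keep pushing slowly.

```bash
python3 -m creep '[{"slide":[0,0.2,0],"twist":[0,0,0]},{"slide":[0,0.4,0],"twist":[0,0,0]},{"slide":[0,0.7,0],"twist":[0,0,0]},{"slide":[0,1,0],"twist":[0,0,0]},{"slide":[0,1.3,0],"twist":[0,0,0]},{"slide":[0.1,1.6,0],"twist":[0,0,0]},{"slide":[0.1,1.9,0],"twist":[0,0,0]},{"slide":[0.1,2.2,0],"twist":[0,0,0]},{"slide":[0.1,2.5,0],"twist":[0,0,0]},{"slide":[0.1,2.8,0],"twist":[0,0,0]},{"slide":[0.1,3.1,0],"twist":[0,0,0]},{"slide":[0.1,3.3,0],"twist":[0,0,0]}]'
```

```text
t: 4.05
position: [0.4878, -0.1156, 0.0757]
tcp_rot: [-0.0, 1.0, -0.017, 0.0]
force: [-1.0, -3.1, -0.2]
width: 0.007
grasp_force: 1.6
```

```bash
f(){ grep -E '^(position|force)'; }
python3 -m creep '[{"slide":[0,0.1,0],"twist":[0,0,0]},{"slide":[0,0.2,0],"twist":[0,0,0]}]'|f
python3 -m creep '[{"slide":[0,0.1,0],"twist":[0,0,0]},{"slide":[0,0.2,0],"twist":[0,0,0]}]'|f
python3 -m creep '[{"slide":[0,0.1,0],"twist":[0,0,0]},{"slide":[0,0.2,0],"twist":[0,0,0]}]'|f
python3 -m creep '[{"slide":[0,0.1,0],"twist":[0,0,0]},{"slide":[0,0.2,0],"twist":[0,0,0]}]'|f
python3 -m creep '[{"slide":[0,0.1,0],"twist":[0,0,0]},{"slide":[0,0.2,0],"twist":[0,0,0]}]'|f
```

```text
position: [0.4878, -0.1138, 0.0757]
force: [0.7, -3.1, -0.5]
position: [0.4879, -0.112, 0.0757]
force: [0.9, -2.7, -1.1]
position: [0.4879, -0.11, 0.0757]
force: [1.8, -2.7, -0.9]
position: [0.4879, -0.108, 0.0757]
force: [1.5, -3.4, -0.4]
position: [0.4878, -0.1059, 0.0757]
force: [1.7, -2.4, 0.0]
```

```bash
f(){ grep -E '^(position|force)'; }
python3 -m creep '[{"slide":[0,0.1,0],"twist":[0,0,0]},{"slide":[0,0.2,0],"twist":[0,0,0]}]'|f
python3 -m creep '[{"slide":[0,0.1,0],"twist":[0,0,0]},{"slide":[0,0.2,0],"twist":[0,0,0]}]'|f
python3 -m creep '[{"slide":[0,0.1,0],"twist":[0,0,0]},{"slide":[0,0.2,0],"twist":[0,0,0]}]'|f
python3 -m creep '[{"slide":[0,0.1,0],"twist":[0,0,0]},{"slide":[0,0.2,0],"twist":[0,0,0]}]'|f
```

```text
position: [0.4865, -0.1031, 0.0754]
force: [0.2, -0.2, 0.1]
position: [0.4866, -0.1013, 0.0754]
force: [0.2, 0.2, -0.2]
position: [0.4872, -0.0997, 0.0755]
force: [-0.1, -1.4, -0.0]
position: [0.4873, -0.099, 0.0756]
force: [-1.7, -7.2, -2.8]
```

It snapped into the first notch: the force vanished near TCP y=-0.104, and contact came back at -0.0998 with the stop in the notch. The second notch's contact is therefore at TCP y≈-0.043, with the snap at about -0.048. Next I push out of the first notch.

```bash
f(){ grep -E '^(position|force)'; }
python3 -m creep '[{"slide":[0,0.1,0],"twist":[0,0,0]},{"slide":[0,0.2,0],"twist":[0,0,0]}]'|f
python3 -m creep '[{"slide":[0,0.1,0],"twist":[0,0,0]},{"slide":[0,0.2,0],"twist":[0,0,0]}]'|f
python3 -m creep '[{"slide":[0,0.1,0],"twist":[0,0,0]},{"slide":[0,0.2,0],"twist":[0,0,0]}]'|f
python3 -m creep '[{"slide":[0,0.1,0],"twist":[0,0,0]},{"slide":[0,0.2,0],"twist":[0,0,0]}]'|f
```

```text
position: [0.4873, -0.0974, 0.0755]
force: [-2.7, -8.3, -2.7]
position: [0.4874, -0.0956, 0.0756]
force: [-1.6, -8.1, -2.1]
position: [0.4874, -0.093, 0.0755]
force: [-0.7, -3.3, -1.3]
position: [0.4875, -0.0902, 0.0755]
force: [-0.9, -3.1, -2.2]
```

Out of the first notch. I'll push 34 mm more and then creep.

```bash
f(){ grep -E '^(t:|position|force)'; }
python3 -m creep '[{"slide":[0,0.2,0],"twist":[0,0,0]},{"slide":[0,0.5,0],"twist":[0,0,0]},{"slide":[0,0.8,0],"twist":[0,0,0]},{"slide":[0,1.1,0],"twist":[0,0,0]},{"slide":[0,1.4,0],"twist":[0,0,0]},{"slide":[0.1,1.7,0],"twist":[0,0,0]},{"slide":[0.1,2,0],"twist":[0,0,0]},{"slide":[0.1,2.3,0],"twist":[0,0,0]},{"slide":[0.1,2.6,0],"twist":[0,0,0]},{"slide":[0.1,2.9,0],"twist":[0,0,0]},{"slide":[0.1,3.2,0],"twist":[0,0,0]},{"slide":[0.1,3.4,0],"twist":[0,0,0]}]'|f
python3 -m creep '[{"slide":[0,0.1,0],"twist":[0,0,0]},{"slide":[0,0.2,0],"twist":[0,0,0]},{"slide":[0,0.3,0],"twist":[0,0,0]}]'|f
python3 -m creep '[{"slide":[0,0.05,0],"twist":[0,0,0]},{"slide":[0,0.1,0],"twist":[0,0,0]},{"slide":[0,0.1,0],"twist":[0,0,0]}]'|f
```

```text
t: 7.22
position: [0.4888, -0.0556, 0.0757]
force: [0.2, -3.2, -0.2]
t: 7.47
position: [0.4888, -0.0529, 0.0757]
force: [0.2, -3.4, 0.6]
t: 7.72
position: [0.4888, -0.052, 0.0757]
force: [1.4, -1.4, -0.0]
```

```bash
f(){ grep -E '^(t:|position|force)'; }
for i in 1 2; do :; done
python3 -m creep '[{"slide":[0,0.05,0],"twist":[0,0,0]},{"slide":[0,0.1,0],"twist":[0,0,0]}]'|f
python3 -m creep '[{"slide":[0,0.05,0],"twist":[0,0,0]},{"slide":[0,0.1,0],"twist":[0,0,0]}]'|f
python3 -m creep '[{"slide":[0,0.05,0],"twist":[0,0,0]},{"slide":[0,0.1,0],"twist":[0,0,0]}]'|f
python3 -m creep '[{"slide":[0,0.05,0],"twist":[0,0,0]},{"slide":[0,0.1,0],"twist":[0,0,0]}]'|f
```

```text
t: 7.88
position: [0.4889, -0.0511, 0.0757]
force: [0.5, -2.3, -1.0]
t: 8.05
position: [0.4889, -0.05, 0.0757]
force: [1.3, -2.5, -1.2]
t: 8.22
position: [0.4887, -0.0489, 0.0757]
force: [0.9, -2.0, 0.7]
t: 8.38
position: [0.4879, -0.0475, 0.0755]
force: [-0.8, -0.3, -0.9]
```

The force has dropped to zero, so it snapped in. I'll advance 1.5 mm to confirm there's no contact, then back away and look.

```bash
f(){ grep -E '^(t:|position|force)'; }
python3 -m creep '[{"slide":[0,0.1,0],"twist":[0,0,0]},{"slide":[0,0.15,0],"twist":[0,0,0]},{"slide":[0,0.15,0],"twist":[0,0,0]}]'|f
python3 -m creep '[{"slide":[0,-0.5,0],"twist":[0,0,0]},{"slide":[0,-2,0],"twist":[0,0,0]},{"slide":[0,-4,0],"twist":[0,0,0]},{"slide":[0,-6,0],"twist":[0,0,0]},{"slide":[0,-8,0],"twist":[0,0,0]},{"slide":[0,-10,2],"twist":[0,0,0]},{"slide":[0,-12,4],"twist":[0,0,0]},{"slide":[0,-14,6],"twist":[0,0,0]},{"slide":[0,-16,8],"twist":[0,0,0]},{"slide":[0,-17,9],"twist":[0,0,0]},{"slide":[0,-17,9],"twist":[0,0,0]}]'|f
python3 - <<'E'
from workcell import *
from h import *
import cv2
c=capture('top');a=c['image'][200:290,250:400,::-1]
cv2.imwrite('pics/e.png',cv2.resize(a,None,fx=5,fy=5,interpolation=2))
d=np.array([.0316,.9995,0])
for n,y in(('notch2',-.0258),):
    p=proj(c,[.4222,y,.058]);print('pin should be at crop px',(p-[250,200]+.4)*5)
E
```

```text
t: 8.63
position: [0.4879, -0.046, 0.0754]
force: [0.5, 0.2, 0.4]
t: 9.55
position: [0.4904, -0.2199, 0.1682]
force: [0.7, -0.2, -1.1]
pin should be at crop px [352.5 350.5]
```

View pics/e.png

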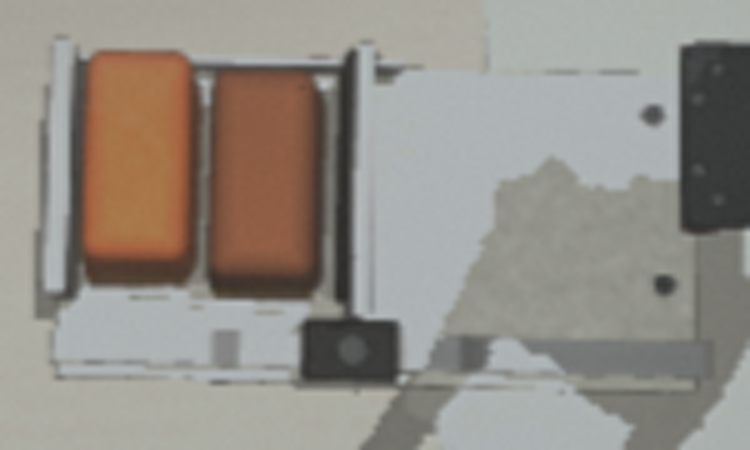

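The pin is at crop pixel (352,350), where the second notch predicts (352.5,350.5). The packets haven't moved and the gripper is clear.

```bash
python3 -c "
from workcell import *
print(hand_in())"
```

```text
the job is handed in; nothing more can be done
None
```

The stop is clicked into the second notch, the packets did not visibly move, the gripper is clear of everything, and the job was handed in after about 9.6 s of robot time; the hand-in gave no verdict.

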